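# Bolt the sample box shut

### The arm

A 7-joint arm with a two-finger parallel gripper is mounted at the origin on a cart in front of the work surface, level with it; the furniture and walls round the work are solid. World frame = base frame: x ahead of the robot, y to its left, z up, the work surface at z = 0. Lengths are in m, angles in rad, forces in N, time in s.
With the tool pointing down it reaches from about 0.4 to 0.875 m from the base axis. Payload 19.3 kg.
Tool frame: the origin (TCP) lies midway between the tips of the shut fingers; the grasp point (between the pads) lies 19 mm behind it; z points along the fingers, y is the line along which they close (so a half turn about z gives the same grasp; the last joint's range is limited). The gripper opens to 85 mm and grips with 20 to 120 N. Pads are 22 mm wide; open, the fingers measure 114 mm over their backs; the gripper's body (76 mm by 85 mm) begins 54 mm behind the grasp point. The pads swing forward as they close: fully open they stand 13 mm farther back than shut.
Start: joints at [1.112, 0.521, -0.036, 1.599, 0.021, 1.021, -0.113], TCP at [0.237, -0.578, 0.202] pointing down, gripper open.
Joint ranges: [-2.91, 2.91], [-0.3, 2.13], [-1.5, 1.42], [0.17, 2.43], [-1.26, 4.41], [0.16, 1.93], [-2.52, 2.52]. Speed limits (rad/s): [1.89, 1.89, 2.39, 2.39, 3.01, 3.01, 3.01].

### API

Orientations are given as [roll, pitch, yaw] about the fixed x, y, z axes, in that order (R = Rz(yaw) Ry(pitch) Rx(roll)).
In Python, from workcell import * gives the robot as it stands. The module is installed in compiled form; this text tells all that it offers.
- The arm moves only by the tool play_rows, never from a script. Its argument "deltas" is a list of rows, each a list of 7 numbers: the shift along the tool's x, y, z in units of 500 mm (1.0 is 500 mm), then the turn, a rotation vector about the tool's x, y, z in units of 120 degrees (1.0 is 120 degrees), then the closure, from 0 (fully open) to 1 (shut). A call has 1 to 10 rows; each row is the pose to reach, as a shift and turn from the pose commanded when the call began, along the tool's axes at that moment; what a row does not reach only later rows make up. A row lasts 1/10 s, in which the tool goes at most 50 mm and 8.59 degrees, less where a joint would pass 70% of its speed; a pose out of reach is approached as far as the arm can. A call with a number of a shift or a turn outside -1 to 1 is refused whole. A call with a gripper value outside its range is refused whole. The fingers move at their own pace and stop on an object; "newtons" is the grip in N (left out, the last holds). Time passes only in rows, so rows that repeat a pose let the fingers close. It gives the time, the measured TCP pose, the force, the opening and the grip force at its end, in the units of the state.
- observe(): the state, without advancing time (a new reading comes with each control period).
- grab_frame(name): name is "side" or "top" or "wrist"; returns the picture (420x560x3 uint8, red, green, blue); there is no depth.
- get_calibration(name): a dict with "fovy" (degrees; the focal length in pixels is half the picture's height over the tangent of half this angle, whatever the lens; pixels are square), "cx", "cy" (the principal point, pixels), "k1" (the pictures are not rectified: a ray, as slopes to the right and down, at radius r is drawn at 1 + k1 r^2 times it, then the intrinsics apply), "xyz" and "rotation" of the camera in the world. Camera axes: x right, y down, z forward; pixel columns grow to the right and rows downward; lengths in m; the calibration is good to about 2 mm. A picture is of the moment at which its call begins: read the wrist's pose just before it. get_calibration takes no time and is no camera call; for the wrist camera it gives the pose at the moment of the call.
- job_done(): hands the job in; it is judged then, once.
The state is a dict: "clock": time; "qpos": joint angles; "qd": joint speeds; "joint_efforts": joint torques, N m; "position": TCP position; "tool_rot": TCP orientation; "force": force on the tool from outside, world axes, zero at the start; "moment": the same for the moment, N m; "grip_width": finger opening in m; "finger_force": force on a finger pad.
Only numpy, scipy, OpenCV 4.12 (cv2) and the standard library are available. Lean on these libraries where they do the work, as an engineer would, in place of code of your own. Each camera call takes 0.05 s, during which the arm holds its last target. There are 200 camera calls.

### The job

Lock the grey sample box with its barrel bolt: lift the bolt's handle out of its parking recess, slide the bolt across to the right with the handle resting lightly on the rail until it comes up against the rubber pad at the keeper's notch, then turn it fully down into the notch and let go. Feel your way and be gentle: never force the handle against the keeper (keep the push on its knob below about 12 N), and leave the other things on the box and the bench where they are.

Things in the scene. Friction and masses are not known exactly. Their poses are not given: they have to be found in the camera images.
- sample_box: grey painted steel box fixed to the bench, lid shut, 120 mm deep (x) x 200 mm wide (y) x 60 mm high; origin under its centre; -x is its front, towards the robot, +y its left. The barrel bolt lies on top along the front edge: its axis runs along the box's y at x = -35 mm, z = 76 mm in the box frame. Loose things stand behind it
- bolt_handle: steel handle of the bolt: a stem 8 mm thick, radially out of the 12 mm bolt bar, with a ball knob at its end. Origin on the bolt axis; the stem runs along the handle's -x; its y is the bolt axis. When down it is level and points to the box's front
- knob (a point): centre of the steel ball knob, 20 mm across, 55 mm from the bolt axis; with the handle down it is 30 mm clear in front of the box and 76 mm above the bench. It can be taken from above with one finger left and one right of it and carried through the whole motion, pivoting between the fingers
- slide (a joint): travel of the bolt to the right (box's -y), m; 0 to 0.012 is the parking recess where it starts, 0.130 the limit; about 3 N of friction
- turn (a joint): angle of the handle, rad: 0 = down (its limit), 1.57 = straight up, 1.6 = limit. Between recess and notch rails hold the stem up: lowered onto them it rests at about 0.7 (slide below 0.058), then 0.58; above about 0.9 it passes over pad and notch, missing them; so slide it across low. Friction about 0.1 N m (2 N at the knob): it stays where it is left
- keeper: fixed foot of the keeper, on the right end of the box top; origin on the bolt axis at the box's middle (y = 0), axes as the box's. On slots in it sits the notch plate, screwed tight at a place that differs each time and is NOT given by this pose
- nut: bystander: hexagon nut, 24x27x13 mm, on the box top near its right rear; origin under its centre
- brass_weight: bystander: knobbed brass weight, 24 mm across, 32 mm high, on the box top behind the bolt; origin under its centre
- tape_roll: bystander: roll of tape, 68 mm across, 24 mm high, to the right of the box; origin under its centre
- bush: bystander: flanged bronze bush, 34 mm across, 26 mm high, to the right of the box; origin under its centre
- oil_bottle: bystander: squeeze bottle of oil, 38 mm across, 119 mm high, to the right of the box; origin under its centre
- pliers: bystander: combination pliers lying flat, 166 mm long, to the right of the box; origin under the middle
- notch_middle (a point): point of the bolt axis in the middle of the notch's possible places: the stem, level with this point, has slide 0.087. The stem, riding low on the rail, really meets the pad at some slide between 0.069 and 0.105 and is then over the notch, 10 mm wide, just left of the pad: it goes down from 2 mm back from first touch to 3 mm pressed in, nowhere else
- arch_middle (a point): point of the bolt axis in the steel arch (44 mm wide, top 22 mm above the axis) that the bar enters, for the plate's middle place. The notch plate has, left to right, 18 to 24 mm in front of the axis: 43 mm of rail (7 mm above the axis), notch, rubber pad (15 mm above it; gives 4 N per mm for 3 mm, then solid), more rail as high, arch
- stopwatch: bystander: stopwatch lying flat, 66x55x14 mm, left of the box; origin under its centre

How it is judged:
On the way, in this order (a step that is already met when the one before it is completed fails the run):
1. the handle is lifted out of its parking recess (value of joint turn above 0.62 rad and value of joint slide below 0.04 m), for 0.1 s.
2. the bolt is slid across with its handle raised (value of joint slide above 0.062 m and value of joint turn above 0.4 rad), for 0.1 s.
At the end, for the whole second after the job is handed in: The bolt is across (slide above 0.062) and its handle lies down in the keeper's notch (turn below 0.12 rad), let go (value of joint slide above 0.062 m and value of joint turn below 0.12 rad); the robot touches nothing.
It fails at once if the handle is forced against the keeper (over 40 N at the stem, which is about 13 N pressing down on the knob) (contact force between bolt_handle and keeper above 40 N).
It fails at once if one of the other things on the box or the bench is moved (over 25 mm) (distance of any of nut, brass_weight, tape_roll, bush, oil_bottle, pliers, stopwatch from where it was at the start of the episode above 0.025 m).
It also fails if it takes over 51 s, if anything falls off the work surface, if the arm or the gripper's body presses on something with over 40 N, if the wrist force passes 120 N, or if a joint passes its speed limit or range.

## Working session

There is one attempt and no reset: what is moved stays moved. The work goes in short steps, Python scripts to look and compute and a tool call to move; the robot and the scene stay as the last step left them, time stands still between calls to the robot, and variables do not carry over. Pictures are saved under pics/ and viewed, at most 10 in all, crops included, and the job is handed in when it is done.

Besides the shell and the picture viewer there is one more tool, called after "Request:" as name(argument=value, ...), one argument or row to a line, values as JSON. play_rows: Moves the arm, as the interface text tells. Its arguments: {"type":"object","properties":{"deltas":{"type":"array"},"newtons":{"type":"number"}},"required":["deltas"]}

```bash
mkdir -p pics
python3 - <<'E'
from workcell import *
import cv2,numpy as np
print(observe())
for n in ("side","top"):
    c=get_calibration(n); print(n,c)
    cv2.imwrite(f"pics/{n}0.png",cv2.cvtColor(grab_frame(n),cv2.COLOR_RGB2BGR))
E
```

```text
{'clock': 0.0, 'qpos': array([ 1.11179438,  0.52203486, -0.03629477,  1.59997779,  0.02120724,
        1.02113272, -0.11281142]), 'qd': array([-9.96835712e-05, -2.53852537e-04,  6.03891165e-04,  1.67388492e-03,
        6.06638954e-06,  8.54681618e-05, -6.74943167e-04]), 'joint_efforts': array([-1.30373901e-03, -9.27108979e+01,  1.97985895e+00, -3.69931841e+01,
        1.78442494e-02,  8.21690366e-03, -2.38669692e-06]), 'position': array([ 0.23672789, -0.57803327,  0.20132396]), 'tool_rot': array([-3.14042981e+00,  1.06460475e-04,  3.88755552e-01]), 'force': array([ 0.44586124,  0.61818262, -0.50943946]), 'moment': array([ 0.00091404, -0.02179051, -0.06017067]), 'finger_force': 0.0, 'grip_width': 0.08562021624049208}
side {'fovy': 54.30558178123131, 'cx': 275.8314496977985, 'cy': 213.19061764378, 'k1': -0.02570242486026332, 'xyz': array([0.23807826, 1.12763126, 0.90995274]), 'rotation': array([-2.22751784e+00, -1.98522081e-03, -2.89783948e+00])}
top {'fovy': 53.69306991369121, 'cx': 276.42226556936026, 'cy': 208.86061550107573, 'k1': -0.09786626447178917, 'xyz': array([0.24930472, 0.10954179, 1.29796866]), 'rotation': array([-2.91603473e+00,  2.43934658e-03, -1.61662814e+00])}
```

View pics/top0.png

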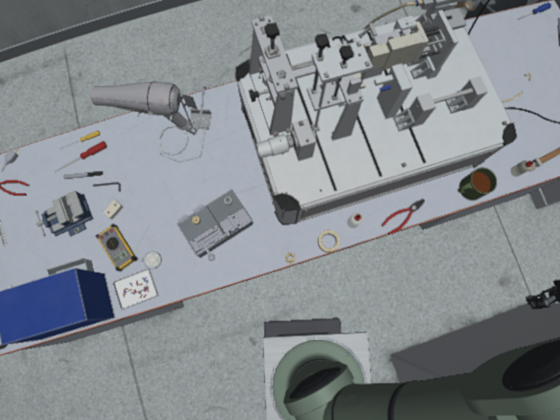

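View pics/side0.png

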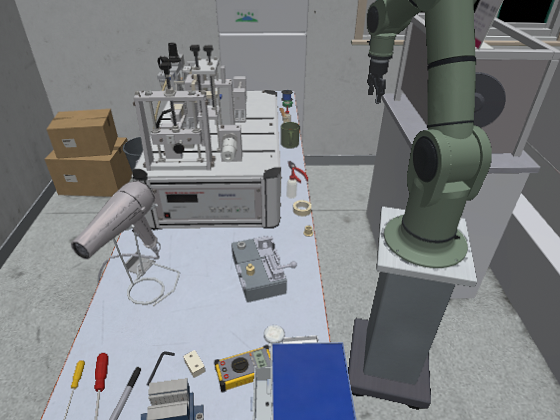

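The top view shows the box around (215,223) and the knob near (211,258). The side view has the knob near (292,265) and the handle down. I'll zoom both.

```bash
cat > h.py <<'E'
import numpy as np, cv2
from scipy.spatial.transform import Rotation as R
def cam(c):
    f=210/np.tan(np.radians(c['fovy'])/2)
    return f,R.from_euler('xyz',c['rotation']).as_matrix(),np.array(c['xyz'])
def ray(c,u,v):
    f,M,o=cam(c)
    d=np.array([(u-c['cx'])/f,(v-c['cy'])/f]); s=d.copy()
    for _ in range(10): s=d/(1+c['k1']*(s@s))
    return o,M@np.array([s[0],s[1],1])
def onz(c,u,v,z):
    o,d=ray(c,u,v); return o+d*(z-o[2])/d[2]
def proj(c,p):
    f,M,o=cam(c); q=M.T@(np.array(p)-o); s=q[:2]/q[2]; s=s*(1+c['k1']*(s@s))
    return f*s[0]+c['cx'],f*s[1]+c['cy']
def two(c1,p1,c2,p2):
    o1,d1=ray(c1,*p1);o2,d2=ray(c2,*p2)
    t=np.linalg.lstsq(np.stack([d1,-d2],1),o2-o1,rcond=None)[0]
    a=o1+t[0]*d1;b=o2+t[1]*d2
    return (a+b)/2,np.linalg.norm(a-b)
E
python3 - <<'E'
import cv2,numpy as np
a=cv2.imread('pics/top0.png')[180:280,165:265];b=cv2.imread('pics/side0.png')[215:315,220:320]
r=lambda x:cv2.resize(x,(400,400),interpolation=cv2.INTER_CUBIC)
cv2.imwrite('pics/z.png',np.hstack([r(a),r(b)]))
E
```

```text
(no output)
```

View pics/z.png

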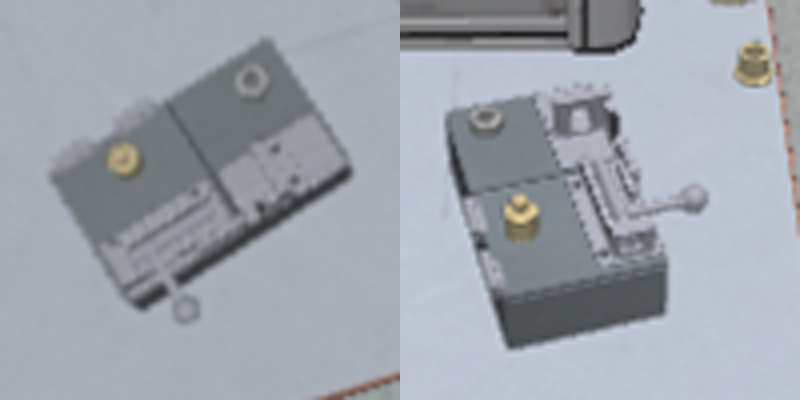

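Left crop (top): knob at (187,309), box corners at rear-left (50,174), rear-right (268,38) and front-right (352,168). Right crop (side): knob at (294,199).

Run:
```python
from workcell import *
from h import *
t=get_calibration('top');s=get_calibration('side')
k=lambda u,v,a,b:((u+.5)/4-.5+a,(v+.5)/4-.5+b)
print('knob',two(t,k(187,309,165,180),s,k(294,199,220,215)),onz(t,*k(187,309,165,180),.076))
P=[onz(t,*k(u,v,165,180),.06)[:2] for u,v in((50,174),(268,38),(352,168))]
print(P,[np.linalg.norm(P[1]-P[0]),np.linalg.norm(P[2]-P[1])])
a=P[0]-P[1];b=P[1]-P[2]
print('yaw from y edge',np.arctan2(-a[0],a[1]),'from x edge',np.arctan2(b[1],b[0]))
w=get_calibration('wrist');o=observe();print(w,o['position'])
```

```text
knob (array([0.39222656, 0.29839784, 0.07552624]), np.float64(0.0016788032994421848)) [0.39301462 0.29838875 0.076     ]
[array([0.50259983, 0.40479959]), array([0.60236459, 0.23540367]), array([0.4967783 , 0.17367318])] [np.float64(0.19659090918815347), np.float64(0.122307473421964)]
yaw from y edge 0.5322506300457872 from x edge 0.529052514182495
{'fovy': 62.43271422813184, 'cx': 279.29835956268863, 'cy': 209.74527828850077, 'k1': 0.009091993389290166, 'xyz': array([ 0.30258957, -0.55237993,  0.37214557]), 'rotation': array([ 2.86245344e+00,  1.14117366e-03, -1.18210788e+00])} [ 0.2367685  -0.5781052   0.20141543]
```

```bash
cat >> h.py <<'E'
def row(o,p,rpy=None):
    M=R.from_euler('xyz',o['tool_rot'])
    d=M.inv().apply(np.array(p)-o['position'])/.5
    t=np.zeros(3) if rpy is None else (M.inv()*R.from_euler('xyz',rpy)).as_rotvec()/np.radians(120)
    return np.round(np.r_[d,t],4)
E
python3 - <<'E'
from workcell import *
from h import *
o=observe()
for p in((.26,-.45,.3),(.32,-.3,.3),(.42,0,.3),(.40,.15,.3),(.3925,.298,.17)): print(row(o,p,[np.pi,0,.53]))
E
```

```text
[ 0.1401 -0.2197 -0.197  -0.0004  0.     -0.0674]
[ 3.649e-01 -4.518e-01 -1.968e-01 -4.000e-04  0.000e+00 -6.740e-02]
[ 7.774e-01 -9.312e-01 -1.964e-01 -4.000e-04  0.000e+00 -6.740e-02]
[ 8.541e-01 -1.224e+00 -1.961e-01 -4.000e-04  0.000e+00 -6.740e-02]
[ 9.5240e-01 -1.5033e+00  6.4200e-02 -4.0000e-04  0.0000e+00 -6.7400e-02]
```

Request:
play_rows(
  deltas=[
    [0,0,-0.1,0,0,0,0],
    [0.05,-0.08,-0.197,0,0,0,0],
    [0.14,-0.15,-0.197,0,0,0,0],
    [0.2,-0.22,-0.197,0,0,0,0],
    [0.27,-0.3,-0.197,0,0,0,0],
    [0.34,-0.38,-0.197,0,0,0,0],
    [0.38,-0.45,-0.197,0,0,0,0],
    [0.38,-0.45,-0.197,0,0,0,0],
    [0.38,-0.45,-0.197,0,0,0,0],
    [0.38,-0.45,-0.197,0,0,0,0],
  ],
)

```text
clock: 1.1
position: [0.3272, -0.2989, 0.3004]
tool_rot: [3.141, 0.0, 0.388]
force: [-0.7, -0.7, 0.6]
grip_width: 0.0852
finger_force: 0.0
```

Run:
```python
from workcell import *
from h import *
o=observe();print(o)
for p in((.42,0,.3),(.40,.15,.3),(.3925,.298,.25)): print(row(o,p,[np.pi,0,.53]))
```

```text
{'clock': 1.1, 'qpos': array([ 0.76458631,  0.12533184, -0.17588375,  1.90915073,  0.02472682,
        1.10910764, -0.60348373]), 'qd': array([ 0.01662058,  0.01271838,  0.00878629, -0.00884228,  0.00091757,
        0.00102288,  0.00074539]), 'joint_efforts': array([-1.89443707e+00, -5.47136450e+01, -1.50696650e+00, -3.83057463e+01,
       -1.23798461e-01,  3.61606479e-02, -1.59546509e-01]), 'position': array([ 0.3271895 , -0.29890196,  0.30038687]), 'tool_rot': array([3.14141418e+00, 1.96642502e-04, 3.88274167e-01]), 'force': array([-0.73787226, -0.71345213,  0.61875477]), 'moment': array([-0.01357143, -0.03344114, -0.00467256]), 'finger_force': 0.0, 'grip_width': 0.0852131770047611}
[ 3.981e-01 -4.830e-01  6.000e-04  1.000e-04  1.000e-04 -6.770e-02]
[ 4.747e-01 -7.758e-01  5.000e-04  1.000e-04  1.000e-04 -6.770e-02]
[ 5.7290e-01 -1.0555e+00  1.0050e-01  1.0000e-04  1.0000e-04 -6.7700e-02]
```

Request:
play_rows(
  deltas=[
    [0.07,-0.08,0,0,0,0,0.3],
    [0.14,-0.16,0,0,0,0,0.3],
    [0.2,-0.24,0,0,0,0,0.3],
    [0.27,-0.32,0,0,0,0,0.3],
    [0.33,-0.4,0,0,0,0,0.3],
    [0.4,-0.48,0,0,0,-0.0677,0.3],
    [0.42,-0.56,0,0,0,-0.0677,0.3],
    [0.44,-0.65,0,0,0,-0.0677,0.3],
    [0.475,-0.775,0,0,0,-0.0677,0.3],
    [0.475,-0.775,0,0,0,-0.0677,0.3],
  ],
)

```text
clock: 2.1
position: [0.4002, 0.1539, 0.3004]
tool_rot: [-3.14, -0.001, 0.533]
force: [-0.5, -1.2, -0.4]
grip_width: 0.0599
finger_force: 0.0
```

Run:
```python
from workcell import *
from h import *
o=observe();print(o['qpos'],o['position'])
# look position: camera 0.07 ahead in tool x
for p in((.3925,.298,.25),(.36,.28,.2)): print(row(o,p,[np.pi,0,.53]))
```

```text
[ 0.09609594  0.13336062 -0.65967792  1.92096296  0.08899476  1.11584371
 -1.6359008 ] [0.40020397 0.15392829 0.30043333]
[ 0.1331 -0.2558  0.1014 -0.0008 -0.0003  0.0016]
[ 0.0588 -0.2577  0.2013 -0.0008 -0.0003  0.0016]
```

Request:
play_rows(
  deltas=[
    [0.03,-0.06,0,0,0,0,0.3],
    [0.06,-0.12,0.03,0,0,0,0.3],
    [0.1,-0.19,0.08,0,0,0,0.3],
    [0.133,-0.256,0.14,0,0,0,0.3],
    [0.133,-0.256,0.18,0,0,0,0.3],
    [0.133,-0.256,0.18,0,0,0,0.3],
    [0.133,-0.256,0.18,0,0,0,0.3],
  ],
)

```text
clock: 2.8
position: [0.3939, 0.2936, 0.2106]
tool_rot: [-3.142, 0.001, 0.529]
force: [0.6, 0.4, 0.3]
grip_width: 0.0595
finger_force: 0.0
```

Run:
```python
from workcell import *
from h import *
o=observe();c=get_calibration('wrist');cv2.imwrite('pics/w1.png',cv2.cvtColor(grab_frame('wrist'),cv2.COLOR_RGB2BGR))
print(o['qpos'],o['position'],o['tool_rot'],o['force'],proj(c,(.3925,.298,.076)))
import pickle;pickle.dump((o,c),open('w1.pkl','wb'))
```

```text
[-0.20513628  0.36738785 -0.70500421  1.90681778  0.2856716   0.96984606
 -2.08314119] [0.39386226 0.2936066  0.21056429] [-3.14152564e+00  8.15000920e-04  5.28668268e-01] [0.56395982 0.37128251 0.27315826] (np.float64(273.1765822513004), np.float64(190.3919476317799))
```

View pics/w1.png

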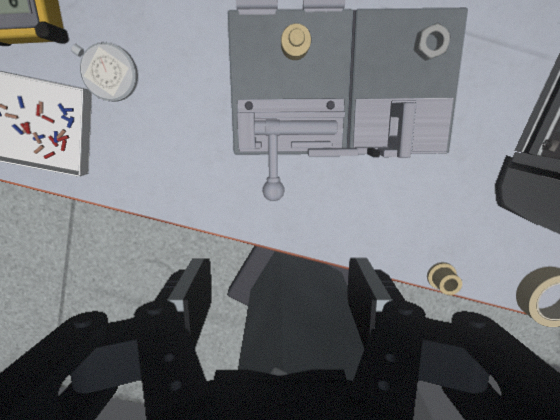

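The wrist view has the knob at (273,189), as predicted. The stem is at column 274, the black pad is around (375,152) with its left edge near 367, and the arch is around (403,130).

Run:
```python
from workcell import *
from h import *
import pickle
o,c=pickle.load(open('w1.pkl','rb'))
a=onz(c,229,10,.06);b=onz(c,466,8,.06);e=onz(c,233,153,.06);f=onz(c,452,152,.06)
for p,q in((a,b),(e,f)): print(p,q,np.arctan2((q-p)[0],-(q-p)[1]),np.linalg.norm(q-p))
k=onz(c,273,189,.076);print('knob',k)
y=np.array([-np.sin(.53),np.cos(.53)]);x=np.array([np.cos(.53),np.sin(.53)])
ctr=(a+b+e+f)[:2]/4
for n,u,v,z in(('knob',273,189,.076),('pad',367,152,.088),('padr',382,152,.088),('stem',274,155,.076),('railL',309,152,.083)):
    p=onz(c,u,v,z)[:2]-ctr; print(n,p@x,p@y)
o=observe()
print(row(o,np.r_[k[:2],.15],[np.pi,0,.53]),row(o,np.r_[k[:2],.057],[np.pi,0,.53]))
```

```text
[0.50280091 0.40409611 0.06      ] [0.60211614 0.23623373 0.06      ] 0.5342547944149475 0.19504177099990838
[0.40107618 0.3459912  0.06      ] [0.50325655 0.1726329  0.06      ] 0.5326017411867987 0.2012310348639298
knob [0.39353194 0.29877966 0.076     ]
knob -0.08928597274140551 0.06279295869463268
pad -0.05494855718899849 -0.016567309332188026
padr -0.054976463317384996 -0.02914348510014735
stem -0.05880516986310023 0.06171942263958627
railL -0.055433109221269754 0.03169360635608891
[ 0.0041 -0.0092  0.1224  0.     -0.0003 -0.0008] [ 4.000e-03 -9.200e-03  3.084e-01  0.000e+00 -3.000e-04 -8.000e-04]
```

Request:
play_rows(
  deltas=[
    [0.004,-0.009,0.08,0,0,0,0.35],
    [0.004,-0.009,0.16,0,0,0,0.4],
    [0.004,-0.009,0.22,0,0,0,0.45],
    [0.004,-0.009,0.26,0,0,0,0.5],
    [0.004,-0.009,0.29,0,0,0,0.5],
    [0.004,-0.009,0.31,0,0,0,0.5],
    [0.004,-0.009,0.31,0,0,0,0.5],
    [0.004,-0.009,0.31,0,0,0,0.5],
  ],
  newtons=20,
)

```text
clock: 3.65
position: [0.3931, 0.2995, 0.0564]
tool_rot: [3.141, -0.001, 0.53]
force: [-0.5, -0.3, 0.5]
grip_width: 0.0423
finger_force: 0.0
```

Run:
```python
from workcell import *
from h import *
o=observe();c=get_calibration('wrist');cv2.imwrite('pics/w2.png',cv2.cvtColor(grab_frame('wrist'),cv2.COLOR_RGB2BGR))
print(o['qpos'],o['position'],o['tool_rot'],o['force'],o['grip_width'],proj(c,(.3932,.2985,.076)),row(o,(.3932,.2985,.055),[np.pi,0,.533]))
import pickle;pickle.dump((o,c),open('w2.pkl','wb'))
```

```text
[-0.34488599  0.59511783 -0.56720325  2.03588163  0.51989538  0.65256421
 -2.29778064] [0.393135   0.29947889 0.0563525 ] [ 3.14148098e+00 -1.28194441e-03  5.29784296e-01] [-0.45578541 -0.25628555  0.48387906] 0.04229130530526365 (np.float64(278.9126186564125), np.float64(265.56792768705003)) [-0.0009  0.0018  0.0027  0.0001 -0.0006 -0.0015]
```

View pics/w2.png

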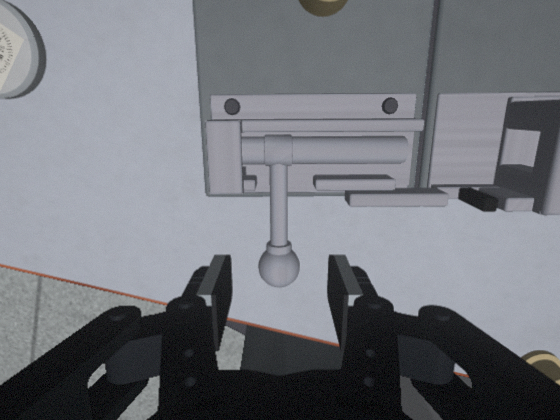

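The knob is at (279,266), centred between the pads, which are near columns 222 and 340. I'll close gently.

Request:
play_rows(
  deltas=[
    [0,0,0.002,0,0,0,0.6],
    [0,0,0.002,0,0,0,0.7],
    [0,0,0.002,0,0,0,0.8],
    [0,0,0.002,0,0,0,0.9],
    [0,0,0.002,0,0,0,0.9],
    [0,0,0.002,0,0,0,0.9],
  ],
  newtons=20,
)

```text
clock: 4.3
position: [0.3925, 0.2995, 0.0546]
tool_rot: [3.142, -0.0, 0.531]
force: [-1.1, -1.3, 4.7]
grip_width: 0.0085
finger_force: 4.7
```

Run:
```python
from workcell import *
from h import *
o=observe();M=R.from_euler('xyz',o['tool_rot'])
print(o['position'],o['tool_rot'],M.inv().apply(o['force']),o['grip_width'],o['finger_force'])
print('box x in tool',M.inv().apply([np.cos(.533),np.sin(.533),0]))
for t in(.2,.4,.6,.8): print(t,.055*(1-np.cos(t))/.5,-.055*np.sin(t)/.5)
```

```text
[0.39246861 0.29950993 0.05461104] [ 3.14153942e+00 -3.10513222e-04  5.30579451e-01] [-1.57291214  0.60146551 -4.65076285] 0.008524058221475023 4.684836566448212
box x in tool [ 9.99997022e-01 -2.42056295e-03  3.10383456e-04]
0.2 0.002192676437463421 -0.021853626387456734
0.4 0.008683290659682638 -0.04283601765395156
0.6 0.019213082359935383 -0.062110672073453894
0.8 0.03336226197181181 -0.07890916999894751
```

Run:
```python
from workcell import *
from h import *
a=grab_frame('wrist');b=grab_frame('side')[215:315,220:360]
a=a[150:400,150:430]
a=cv2.resize(a,(560,500));b=cv2.resize(b,(240,171),interpolation=cv2.INTER_CUBIC)
im=np.zeros((500,800,3),np.uint8);im[:,:560]=a;im[:171,560:]=b
cv2.imwrite('pics/w3.png',cv2.cvtColor(im,cv2.COLOR_RGB2BGR))
o=observe();print(o['grip_width'],o['force'],o['finger_force'])
```

```text
0.008945560492103497 [-0.51506369 -0.25471004  5.76911115] 4.704279229044914
```

View pics/w3.png

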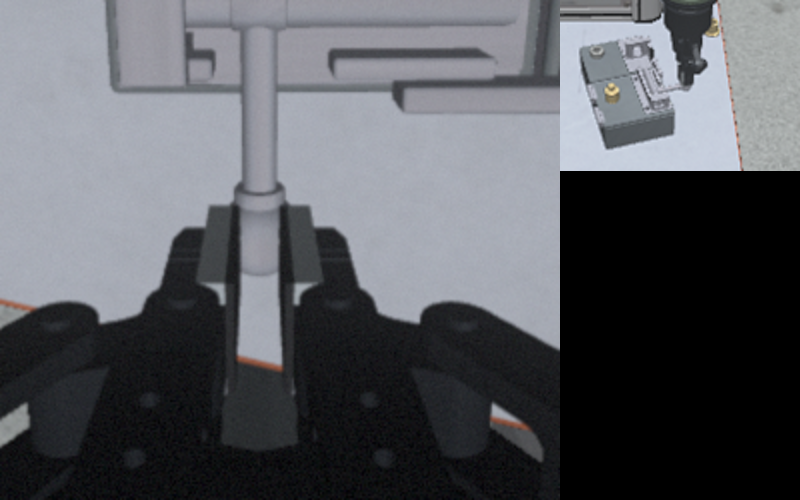

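The pads look closed to about 9 mm over the ball, which occupies crop rows 205-272. I need the tip height relative to the ball.

Run:
```python
from workcell import *
from h import *
import pickle
def an(o,c,pts):
    M=R.from_euler('xyz',o['tool_rot'])
    for u,v in pts:
        oo,d=ray(c,u,v); a=M.inv().apply(oo-o['position']);b=M.inv().apply(d)
        t=(.011-a[0])/b[0]; print((u,v),'x=11:',(a+b*t)*1e3, 'half width:',[ (a+b*((s*o['grip_width']/2-a[1])/b[1]))*1e3 for s in(-1,1)])
an(*pickle.load(open('w2.pkl','rb')),[(230,257),(328,257),(345,345),(217,345)])
o=observe();c=get_calibration('wrist')
an(o,c,[(269,252.5),(291,252.5),(295,291),(267,291)])
print(proj(c,o['position']),o['position'])
```

```text
(230, 257) x=11: [ 11.         -19.74724929 -35.55297109] half width: [array([  7.00555997, -21.14565265, -26.47591138]), array([ 127.80767467,   21.14565265, -300.98948523])]
(328, 257) x=11: [ 11.          21.62440605 -35.56133374] half width: [array([ 134.84762798,  -21.14565265, -316.9781944 ]), array([ 12.38630795,  21.14565265, -38.71141774])]
(345, 345) x=11: [ 11.          18.3900911  -92.58951781] half width: [array([ 146.87222481,  -21.14565265, -271.08144992]), array([  1.52998013,  21.14565265, -80.14899035])]
(217, 345) x=11: [ 11.         -15.35700021 -92.58828299] half width: [array([ -9.95135541, -21.14565265, -65.06457827]), array([ 143.11711373,   21.14565265, -266.1499622 ])]
(269, 252.5) x=11: [ 11.          -3.45087949 -30.74497005] half width: [array([-2.51984254, -4.47278025,  1.07291763]), array([ 115.83075881,    4.47278025, -277.45592835])]
(291, 252.5) x=11: [ 11.           6.13219644 -30.74522685] half width: [array([ 135.020546  ,   -4.47278025, -322.61730689]), array([ 30.40614379,   4.47278025, -76.41597849])]
(295, 291) x=11: [ 11.           6.41703361 -64.21002083] half width: [array([ 131.59854078,   -4.47278025, -280.18529715]), array([  32.53150843,    4.47278025, -102.76996901])]
(267, 291) x=11: [ 11.          -3.17704236 -64.21027235] half width: [array([ -7.25446971,  -4.47278025, -31.51912364]), array([ 118.77137652,    4.47278025, -257.21341916])]
(np.float64(277.3482460259922), np.float64(248.8848105135582)) [0.39249207 0.29950774 0.05460594]
```

The evidence points to the pads pinching only the top of the ball: the width is 9 mm, there is upward force, and the tip edge works out about 31 mm behind the nominal TCP. I'll open, go 20 mm lower and close again.

Request:
play_rows(
  deltas=[
    [0,0,0,0,0,0,0.5],
    [0,0,0,0,0,0,0.5],
    [0,0,0,0,0,0,0.5],
    [0,0,0.02,0,0,0,0.5],
    [0,0,0.04,0,0,0,0.5],
    [0,0,0.04,0,0,0,0.65],
    [0,0,0.04,0,0,0,0.8],
    [0,0,0.04,0,0,0,0.9],
    [0,0,0.04,0,0,0,0.9],
    [0,0,0.04,0,0,0,0.9],
  ],
  newtons=20,
)

```text
clock: 5.4
position: [0.3921, 0.2992, 0.0344]
tool_rot: [3.141, 0.0, 0.531]
force: [-3.7, -1.1, -2.5]
grip_width: 0.0181
finger_force: 19.6
```

Run:
```python
from workcell import *
from h import *
a=grab_frame('wrist')[150:400,150:430]
cv2.imwrite('pics/w4.png',cv2.cvtColor(cv2.resize(a,(560,500)),cv2.COLOR_RGB2BGR))
o=observe();M=R.from_euler('xyz',o['tool_rot']);print(o['position'],o['grip_width'],M.inv().apply(o['force']),o['finger_force'],o['qpos'])
```

```text
[0.392097   0.29924809 0.03441943] 0.01810918457575347 [-3.84699403 -0.61806867  1.65520502] 19.589524269104004 [-0.36889296  0.63061811 -0.53776073  2.047047    0.55594548  0.60919493
 -2.32934831]
```

View pics/w4.png

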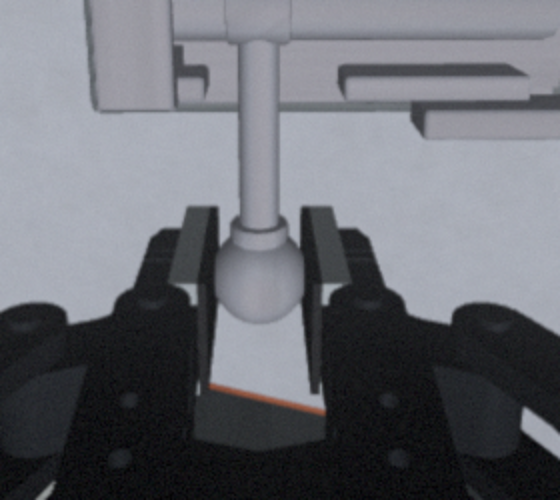

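Now the knob is held properly: ball centred at crop (260,272), width 18 mm, finger force 19.6 N. I'll lift along the arc to about 0.8 rad.

Request:
play_rows(
  deltas=[
    [0.0005,0,-0.011,0,0,0,0.9],
    [0.002,0,-0.022,0,0,0,0.9],
    [0.005,0,-0.0325,0,0,0,0.9],
    [0.0087,0,-0.043,0,0,0,0.9],
    [0.0135,0,-0.053,0,0,0,0.9],
    [0.019,0,-0.062,0,0,0,0.9],
    [0.026,0,-0.071,0,0,0,0.9],
    [0.0334,0,-0.079,0,0,0,0.9],
    [0.0334,0,-0.079,0,0,0,0.9],
    [0.0334,0,-0.079,0,0,0,0.9],
  ],
)

```text
clock: 6.45
position: [0.407, 0.308, 0.074]
tool_rot: [-3.141, -0.0, 0.53]
force: [-1.1, 0.0, 0.6]
grip_width: 0.0183
finger_force: 19.9
```

Run:
```python
from workcell import *
from h import *
a=grab_frame('wrist')
cv2.imwrite('pics/w5.png',cv2.cvtColor(a,cv2.COLOR_RGB2BGR))
o=observe();M=R.from_euler('xyz',o['tool_rot']);print(o['position'],o['grip_width'],M.inv().apply(o['force']),o['finger_force'],o['tool_rot'])
```

```text
[0.40681939 0.30799802 0.07394569] 0.018173653906870244 [-0.48951201 -1.5669494  -0.2072081 ] 19.934668242931366 [-3.14147097e+00 -3.19866471e-04  5.30635661e-01]
```

View pics/w5.png

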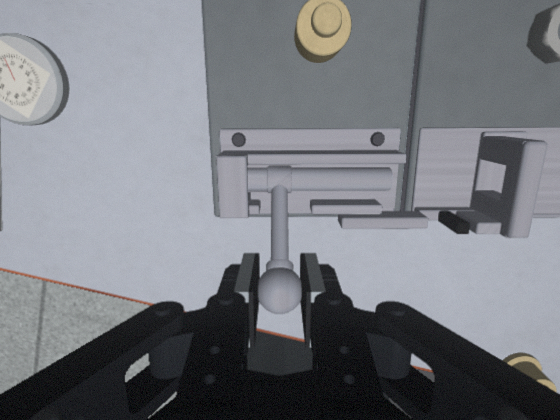

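The handle is up at about 0.8 rad and still gripped, with the knob at (279,291). I'll slide right.

Request:
play_rows(
  deltas=[
    [0,0.012,0,0,0,0,0.9],
    [0,0.024,0,0,0,0,0.9],
    [0,0.036,0,0,0,0,0.9],
    [0,0.048,0,0,0,0,0.9],
    [0,0.06,0,0,0,0,0.9],
    [0,0.072,0,0,0,0,0.9],
    [0,0.084,0,0,0,0,0.9],
    [0,0.096,0,0,0,0,0.9],
    [0,0.108,0,0,0,0,0.9],
    [0,0.12,0,0,0,0,0.9],
  ],
)

```text
clock: 7.5
position: [0.4375, 0.2558, 0.0739]
tool_rot: [-3.141, -0.0, 0.531]
force: [2.1, 4.2, -2.0]
grip_width: 0.0182
finger_force: 19.8
```

```bash
cat > st.py <<'E'
from workcell import *
from h import *
o=observe();M=R.from_euler('xyz',o['tool_rot'])
d=M.inv().apply(o['position']-np.array([.392097,.299248,.034419]))
print('disp mm',d*1e3,'w',o['grip_width'],'F tool',M.inv().apply(o['force']),o['finger_force'],o['tool_rot'],'th',np.arcsin(-d[2]/.055),np.arccos(1-d[0]/.055))
E
python3 st.py
```

```text
disp mm [ 17.2047343   60.44216522 -39.51042806] w 0.018212669631689847 F tool [ 3.91776171 -2.55113346  2.04862381] 19.766462445259094 [-3.14147284e+00 -3.04675625e-04  5.30568750e-01] th 0.8014584210112002 0.8131869766339204
```

Request:
play_rows(
  deltas=[
    [0,0.004,0,0,0,0,0.9],
    [0,0.008,0,0,0,0,0.9],
    [0,0.008,0,0,0,0,0.9],
    [-0.003,0.008,0.003,0,0,0,0.9],
    [-0.006,0.008,0.006,0,0,0,0.9],
    [-0.009,0.008,0.0095,0,0,0,0.9],
    [-0.012,0.008,0.0125,0,0,0,0.9],
    [-0.012,0.008,0.0125,0,0,0,0.9],
  ],
)

```text
clock: 8.3
position: [0.435, 0.2501, 0.0677]
tool_rot: [-3.142, -0.002, 0.53]
force: [10.3, 5.3, -8.2]
grip_width: 0.018
finger_force: 19.7
```

```bash
python3 st.py
```

```text
disp mm [ 12.24127116  64.12494597 -33.2918287 ] w 0.018020149948370267 F tool [11.54951416  0.68805705  8.26322716] 19.734100699424744 [-3.14155782e+00 -2.25666018e-03  5.30489106e-01] th 0.650150207115607 0.6802246617099766
```

The force is radial along the stem from a small arc mismatch, not from the rail. I'll relax 1 mm in x, then feel forward.

Request:
play_rows(
  deltas=[
    [0.002,0,0,0,0,0,0.9],
    [0.003,0,0,0,0,0,0.9],
    [0.003,0.002,0,0,0,0,0.9],
    [0.003,0.004,0,0,0,0,0.9],
    [0.003,0.006,0,0,0,0,0.9],
    [0.003,0.008,0,0,0,0,0.9],
    [0.003,0.008,0,0,0,0,0.9],
  ],
)

```text
clock: 9.0
position: [0.4372, 0.2467, 0.0676]
tool_rot: [3.142, 0.0, 0.53]
force: [-0.4, 2.0, -2.3]
grip_width: 0.0182
finger_force: 20.1
```

```bash
python3 st.py
```

```text
disp mm [ 12.36209191  68.15401775 -33.18394625] w 0.01815963931491697 F tool [ 0.6942412  -1.96101417  2.26343274] 20.087309181690216 [3.14153521e+00 2.95793618e-04 5.30400380e-01] th 0.6476882923551888 0.6837097754269921
```

Request:
play_rows(
  deltas=[
    [-0.001,0.002,0.0015,0,0,0,0.9],
    [-0.002,0.004,0.003,0,0,0,0.9],
    [-0.002,0.006,0.003,0,0,0,0.9],
    [-0.002,0.006,0.003,0,0,0,0.9],
  ],
)

```text
clock: 9.4
position: [0.438, 0.2437, 0.0662]
tool_rot: [3.141, 0.0, 0.53]
force: [-0.9, 1.7, 2.0]
grip_width: 0.0182
finger_force: 20.3
```

```bash
python3 st.py
```

```text
disp mm [ 11.5162059   71.18123619 -31.73736407] w 0.01823940632325837 F tool [ 0.07855465 -1.90678703 -2.03430341] 20.300626158714294 [3.14149573e+00 4.61117103e-05 5.30357561e-01] th 0.6151034116659745 0.6589845098491127
```

Request:
play_rows(
  deltas=[
    [0,0.002,0,0,0,0,0.9],
    [0,0.002,0,0,0,0,0.9],
  ],
)

```text
clock: 9.6
position: [0.4386, 0.2429, 0.0662]
tool_rot: [3.142, 0.0, 0.53]
force: [-1.1, 2.2, 2.0]
grip_width: 0.0181
finger_force: 20.3
```

```bash
python3 st.py
```

```text
disp mm [ 11.55427158  72.12972015 -31.75017413] w 0.018109981481297468 F tool [ 0.14091863 -2.42397384 -1.95347433] 20.30893564224243 [3.14153008e+00 5.37031881e-07 5.30426654e-01] th 0.6153886200216127 0.6601139936052053
```

Request:
play_rows(
  deltas=[
    [0,0.002,0,0,0,0,0.9],
    [0,0.002,0,0,0,0,0.9],
  ],
)

```text
clock: 9.8
position: [0.439, 0.242, 0.0662]
tool_rot: [3.142, 0.0, 0.53]
force: [-1.3, 2.7, 2.1]
grip_width: 0.0179
finger_force: 20.3
```

```bash
python3 st.py
```

```text
disp mm [ 11.54064605  73.12131948 -31.73675319] w 0.017946501819365537 F tool [ 0.25688797 -3.0077738  -2.13486193] 20.315040349960327 [3.14152630e+00 1.42099794e-05 5.30430131e-01] th 0.6150898121861446 0.6597098864226323
```

Request:
play_rows(
  deltas=[
    [0,0.002,0,0,0,0,0.9],
    [0,0.002,0,0,0,0,0.9],
  ],
)

```text
clock: 10.0
position: [0.4396, 0.2411, 0.0661]
tool_rot: [3.141, 0.0, 0.53]
force: [-0.2, 2.1, 2.4]
grip_width: 0.0181
finger_force: 20.3
```

Request:
play_rows(
  deltas=[
    [0,0.002,0,0,0,0,0.9],
    [0,0.002,0,0,0,0,0.9],
  ],
)

```text
clock: 10.2
position: [0.4401, 0.2402, 0.0661]
tool_rot: [3.142, 0.0, 0.53]
force: [-0.5, 2.5, 2.9]
grip_width: 0.0181
finger_force: 20.3
```

Request:
play_rows(
  deltas=[
    [0,0.002,0,0,0,0,0.9],
    [0,0.002,0,0,0,0,0.9],
  ],
)

```text
clock: 10.4
position: [0.4406, 0.2394, 0.0662]
tool_rot: [3.142, -0.0, 0.53]
force: [-0.8, 2.3, 2.1]
grip_width: 0.0178
finger_force: 20.3
```

Request:
play_rows(
  deltas=[
    [0,0.002,0,0,0,0,0.9],
    [0,0.002,0,0,0,0,0.9],
  ],
)

```text
clock: 10.6
position: [0.4411, 0.2385, 0.0661]
tool_rot: [3.142, 0.0, 0.53]
force: [-1.3, 1.8, 1.5]
grip_width: 0.0182
finger_force: 20.3
```

Request:
play_rows(
  deltas=[
    [0,0.002,0,0,0,0,0.9],
    [0,0.002,0,0,0,0,0.9],
  ],
)

```text
clock: 10.8
position: [0.4416, 0.2377, 0.0662]
tool_rot: [3.142, -0.0, 0.53]
force: [0.1, 2.6, 1.8]
grip_width: 0.0182
finger_force: 20.3
```

Request:
play_rows(
  deltas=[
    [0,0.002,0,0,0,0,0.9],
    [0,0.002,0,0,0,0,0.9],
  ],
)

```text
clock: 11.0
position: [0.4421, 0.2368, 0.0661]
tool_rot: [3.142, 0.0, 0.53]
force: [-1.2, 2.4, 2.2]
grip_width: 0.0182
finger_force: 20.3
```

Request:
play_rows(
  deltas=[
    [0,0.002,0,0,0,0,0.9],
    [0,0.002,0,0,0,0,0.9],
  ],
)

```text
clock: 11.2
position: [0.4426, 0.236, 0.0662]
tool_rot: [-3.142, -0.0, 0.53]
force: [-1.1, 2.4, 1.9]
grip_width: 0.0181
finger_force: 20.3
```

Request:
play_rows(
  deltas=[
    [0,0.002,0,0,0,0,0.9],
    [0,0.002,0,0,0,0,0.9],
  ],
)

```text
clock: 11.4
position: [0.4429, 0.2354, 0.0662]
tool_rot: [-3.141, -0.0, 0.531]
force: [-1.6, 4.4, 1.5]
grip_width: 0.018
finger_force: 20.3
```

Request:
play_rows(
  deltas=[
    [0,0.002,0,0,0,0,0.9],
    [0,0.002,0,0,0,0,0.9],
  ],
)

```text
clock: 11.6
position: [0.4433, 0.2348, 0.0662]
tool_rot: [-3.141, -0.0, 0.531]
force: [-2.2, 6.2, 1.3]
grip_width: 0.0183
finger_force: 20.4
```

The pad is met at a slide of about 0.0803, and the stem is now pressed in about 1 mm. I'll turn down carefully, checking the upward force.

Request:
play_rows(
  deltas=[
    [-0.0035,0,0.005,0,0,0,0.9],
    [-0.0067,0,0.0107,0,0,0,0.9],
    [-0.0067,0,0.0107,0,0,0,0.9],
  ],
)

```text
clock: 11.9
position: [0.4404, 0.2331, 0.0607]
tool_rot: [-3.141, -0.0, 0.531]
force: [-3.1, 5.5, -0.8]
grip_width: 0.0179
finger_force: 20.4
```

```bash
python3 st.py
```

```text
disp mm [  8.14728761  81.4415057  -26.30037626] w 0.01787790827948863 F tool [ 0.11308405 -6.26614159  0.7767698 ] 20.415528416633606 [-3.14088952e+00 -2.14864280e-04  5.31032267e-01] th 0.49859112516220455 0.5512557261641878
```

It is already below the rail level with no upward force, so it is in the notch. I'll continue down.

Request:
play_rows(
  deltas=[
    [-0.0025,0,0.005,0,0,0,0.9],
    [-0.0048,0,0.01,0,0,0,0.9],
    [-0.0067,0,0.015,0,0,0,0.9],
    [-0.0085,0,0.02,0,0,0,0.9],
    [-0.0085,0,0.02,0,0,0,0.9],
  ],
)

```text
clock: 12.4
position: [0.4367, 0.2309, 0.0507]
tool_rot: [-3.141, -0.0, 0.531]
force: [-2.4, 6.3, -0.3]
grip_width: 0.0179
finger_force: 20.7
```

```bash
python3 st.py
```

```text
disp mm [  3.85344302  81.47752339 -16.28240432] w 0.017935759870150208 F tool [ 1.11205716 -6.63152045  0.33949197] 20.731828808784485 [-3.14095891e+00 -6.83055662e-05  5.31111125e-01] th 0.3005480295354828 0.37655375901156346
```

Request:
play_rows(
  deltas=[
    [-0.0015,0,0.005,0,0,0,0.9],
    [-0.0028,0,0.0105,0,0,0,0.9],
    [-0.0037,0,0.016,0,0,0,0.9],
    [-0.0044,0,0.0215,0,0,0,0.9],
    [-0.0048,0,0.027,0,0,0,0.9],
    [-0.005,0,0.032,0,0,0,0.9],
    [-0.005,0,0.032,0,0,0,0.9],
  ],
)

```text
clock: 13.1
position: [0.4345, 0.2296, 0.0346]
tool_rot: [-3.141, 0.0, 0.531]
force: [-2.1, 5.6, -0.6]
grip_width: 0.0181
finger_force: 21.3
```

```bash
python3 st.py
```

```text
disp mm [ 1.26859481 81.52648666 -0.21595531] w 0.018079576951133266 F tool [ 1.01737357 -5.93297026  0.57549255] 21.276501417160034 [-3.14102614e+00  2.13161809e-04  5.31038432e-01] th 0.003926470335888663 0.21519562340809886
```

Request:
play_rows(
  deltas=[
    [0,0,0.001,0,0,0,0.9],
    [0,0,0.001,0,0,0,0.9],
  ],
)

```text
clock: 13.3
position: [0.4345, 0.2296, 0.0343]
tool_rot: [-3.141, 0.0, 0.531]
force: [-3.7, 4.8, 2.7]
grip_width: 0.018
finger_force: 21.4
```

Request:
play_rows(
  deltas=[
    [0,0,0,0,0,0,0.6],
    [0,0,0,0,0,0,0.45],
    [0,0,0,0,0,0,0.45],
    [0,0,0,0,0,0,0.45],
    [0,0,-0.04,0,0,0,0.45],
    [0,0,-0.1,0,0,0,0.45],
    [0,0,-0.18,0,0,0,0.45],
    [0,0,-0.26,0,0,0,0.45],
    [0,0,-0.26,0,0,0,0.45],
    [0,0,-0.26,0,0,0,0.45],
  ],
)

```text
clock: 14.3
position: [0.4353, 0.229, 0.1648]
tool_rot: [3.141, -0.001, 0.53]
force: [-0.6, 0.1, 0.3]
grip_width: 0.047
finger_force: 0.0
```

Run:
```python
from workcell import *
from h import *
c=get_calibration('wrist');a=grab_frame('wrist')
cv2.imwrite('pics/w6.png',cv2.cvtColor(a,cv2.COLOR_RGB2BGR))
o=observe();print(o['force'],o['finger_force'],o['position'])
for s in(.078,.080,.082): print(proj(c,(.3932+s*np.sin(.533),.2985-s*np.cos(.533),.076)))
```

```text
[-0.5882196   0.67525247 -1.25474975] 0.0 [0.43475754 0.22878971 0.16395939]
(np.float64(273.6792781654981), np.float64(206.20554745712388))
(np.float64(276.25342482066685), np.float64(206.1970805402081))
(np.float64(278.8275717012264), np.float64(206.1886100521975))
```

View pics/w6.png

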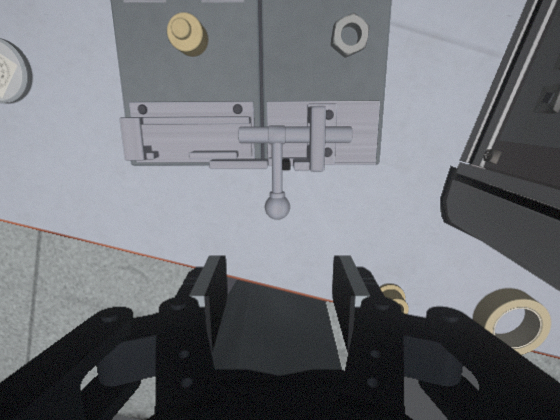

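The knob is at (277,206), which matches the prediction for the handle fully down at a slide of about 0.081. The stem is in the notch left of the pad, and the gripper is clear.

```bash
python3 -c "
from workcell import *
print(job_done())"
```

```text
the job is handed in; nothing more can be done
None
```

The bolt is across at a slide of about 0.081 m with its handle down in the keeper's notch and let go; the job is handed in, but no verdict came back.

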